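Sort the inspected handle by its tag

ROBOT

A 7-joint arm with a two-finger parallel gripper is mounted at the origin on the work surface. World frame = base frame: x ahead of the robot, y to its left, z up, the work surface at z = 0. Lengths are in m, angles in rad, forces in N, time in s.
With the tool pointing down it reaches from about 0.4 to 0.9 m from the base axis. Payload 5.6 kg.
Tool frame: the origin (TCP) lies at the very end of the fingers, on their centre line; the grasp point (between the pads) lies 19 mm behind it (ctrl.hold_point_z is the distance from the TCP to the grasp point, in m); z points along the fingers, y is the line along which they close (so a half turn about z gives the same grasp; the last joint's range is limited). The gripper opens to 92 mm and grips with 3 to 60 N. Pads are 20 mm wide; open, the fingers measure 128 mm over their backs; the gripper's body (75 mm by 189 mm) begins 69 mm behind the grasp point.
Start: joints at [1.149, 0.468, -0.012, 1.603, 0.006, 1.071, -0.056], TCP at [0.24, -0.604, 0.215] pointing down, gripper open.
Joint ranges: [-2.53, 2.53], [-0.31, 2.02], [-1.57, 1.55], [0.28, 2.44], [-1.29, 4.43], [0.15, 1.84], [-2.92, 2.92]. Speed limits (rad/s): [2.57, 2.57, 3.14, 3.14, 3.14, 3.14, 3.14].

INTERFACE

Orientations are given as [roll, pitch, yaw] about the fixed x, y, z axes, in that order (R = Rz(yaw) Ry(pitch) Rx(roll)).
In Python, from station import ctrl, eyes gives the robot as it stands (ctrl), with the cameras (eyes).
- The arm moves only by the tool nudge_tcp, called by a JSON object that holds its "op" and its "data". Schema: {"type":"object","properties":{"rows":{"type":"object","properties":{"increments":{"type":"array","items":{"type":"array","items":{"type":"number"},"minItems":7,"maxItems":7},"minItems":1,"maxItems":10}},"additionalProperties":false,"required":["increments"]},"only":{"type":"string"},"quiet":{"type":"boolean"},"lines":{"type":"string"}},"required":["rows"],"additionalProperties":false}. rows is an object whose key "increments" holds a list of rows, 1 to 10 of them, each of 7 numbers: a rotation vector rx, ry, rz in rad, then dx, dy, dz in m, then the finger opening in m; each row shifts and turns the commanded pose from where the row before left it, along the tool's axes as they then stand; what a row does not reach is not made up. A row lasts 1/8 s, in which the tool goes at most 0.0625 m and 0.188 rad, less where a joint would pass 70% of its speed; a pose out of reach is approached as far as the arm can. The fingers move at their own pace and stop on an object; the grip force is fixed at half the most. Time passes only in rows, so rows that do not move let the fingers close. The tool returns the time, the measured TCP pose, the force, the opening and the grip force at its end. only (a regular expression) keeps the lines of the reply that match it, lines (a string "A,B") keeps lines A to B, and quiet returns only ok. Input that does not fit is refused with a message, and nothing moves.
- ctrl.get_state(): the state, without advancing time (a new reading comes with each control period).
- eyes.camera(name): name is "scene" or "top" or "wrist"; returns a dict with "frame" (420x560x3 uint8, red, green, blue), "intrinsics" (3x3 intrinsics, pixels), "rvec" (rotation vector, rad) and "tvec" (3), from world to camera coordinates, as OpenCV has them. Camera axes: x right, y down, z forward; pixel columns grow to the right and rows downward; lengths in m; the calibration is good to about 2 mm. A picture is of the moment at which its call begins. There is no depth.
- ctrl.job_done(): hands the job in; it is judged then, once.
The state is a dict: "t": time; "joint_positions": joint angles; "qd": joint speeds; "tau": joint torques, N m; "eef_pos": TCP position; "ee_rot": TCP orientation; "force": force on the tool from outside, world axes, zero at the start; "ft_torque": the same for the moment, N m; "opening": finger opening in m; "grasp_force": force on a finger pad.
Only numpy, scipy, OpenCV 4.12 (cv2) and the standard library are available. Lean on these libraries where they do the work, as an engineer would, in place of code of your own. Each camera call takes 0.05 s, during which the arm holds its last target. There are 200 camera calls.

TASK

Swing the retaining arm off the handle, about a quarter turn towards the cradle's low end, then take the black handle moulding out of the sloping cradle from under the hanging driver. The white tag standing on the cradle's tab decides where it goes: round tag - lay the handle flat in the pass nest, seated on the plate between the four corner blocks; cross - lay it flat on the floor of the deep reject bin, in either case with its top face still up, set down gently, not dropped. Leave the retaining arm open and everything else on the bench where it is.

Things in the scene. Friction and masses are not known exactly. Their poses are not given: they have to be found in the camera images.
- handle: black plastic handle moulding to be sorted: flat closed loop 160 mm long (x), 50 wide (y), 30 thick (z), slot 22 mm wide in the middle, 0.15-0.31 kg. Origin: centre of its underside; z out of its top face, which has two screw heads near the +x end. Starts on the sloping ramp, +x end uppermost. Its 50 mm width can be gripped anywhere along the middle 100 mm.
- cradle: fixed screw-driving station. Origin: on the bench below the ramp's centre; x level, up-slope, turned 30 to 60 degrees left of straight ahead; z up. A ramp 34 mm wide (less than the handle), 176 long, rises 30 degrees to +x, with a 14 mm lip at its low end. Base plate 280 x 150 x 8 mm (x -130 to 150). Column 30 x 30, 458 mm tall at x 125, y 55.
- cradle_seat (a point): centre of the ramp's face, 75 mm above the bench, where the centre of the handle's underside starts (within 4 mm)
- driver (a point): lower end of the bit of the black power screwdriver that hangs upright over the handle's upper half, 170 mm above the bench, at x 52, y 0 mm in the cradle's frame. Its body is 40 mm in diameter from 218 to 425 mm height and leaves no room for an upright gripper there; a gripper square to the ramp clears it.
- retainer (a joint): turn of the retaining arm (rad): 0 = closed, across the handle's low end, about 2 mm above it (starts 0 to 0.25); grows as the arm swings level towards the cradle's low end (clockwise from above); 1.57 = pointing down-slope, the cradle's -x; stop at 1.7. Light friction, under 1 N at the knob; it stays where left.
- retainer_knob (a point): top of the upright black knob (16 mm in diameter, 55 tall) on the arm's free end, 127 mm above the bench. The arm is a level rod 10 mm thick, 77 mm above the bench, 120 mm from hinge axis to knob axis; closed it points along the cradle's -y.
- retainer_hinge (a point): the retaining arm's upright hinge axis at the rod's height, 77 mm above the bench; x -72.7, y +65 mm in the cradle's frame
- tag_spot (a point): place on the square tab on the -y side of the cradle's base plate, 8 mm above the bench, where the tag that counts stands
- tag_round: white round tag: flat disc 68 mm in diameter on a short stem, face up, 28 mm tall, fixed; origin under its centre. Standing on the cradle's tab it means PASS; otherwise it is parked on a separate dark plate near the far edge of the bench and means nothing.
- tag_cross: white cross tag: an X of two bars 76 x 18 mm on a short stem, face up, 28 mm tall, fixed; origin under its centre. Standing on the cradle's tab it means REJECT; otherwise it is parked on a separate dark plate near the far edge of the bench and means nothing.
- nest: pass nest, fixed: aluminium plate 230 (x) x 130 (y) x 12 mm with four white L-shaped corner blocks, 22 mm tall above the plate, that leave 174 x 62 mm for the handle (either way round); the long sides are open over the middle 120 mm. Origin: centre of its underside. Left or right of the cradle, swapping places with the bin.
- nest_seat (a point): centre of the nest's plate top, 12 mm above the bench, where the centre of the handle's underside belongs; axes as the nest's
- bin: reject bin, fixed: blue open plastic box 270 (x) x 190 (y) mm, 75 mm deep, walls 4 mm. Origin: centre of its underside.
- bin_floor (a point): centre of the bin's inner floor, 4 mm above the bench; axes as the bin's
- tape: bystander: roll of paper tape, 90 mm in diameter, 45 mm tall
- screwdriver: bystander: hand screwdriver lying on the bench near the robot
- spray: bystander: bottle 56 mm in diameter, 150 mm tall
- jar: bystander: jar 64 mm in diameter, 70 mm tall

How it is judged:
On the way, in this order (a step that is already met when the one before it is completed fails the run):
1. the retaining arm is swung open at least 1.1 rad with the handle still on the cradle (value of joint retainer above 1.1 rad and distance between handle and cradle_seat below 0.03 m), for 0.2 s.
2. the handle is lifted out, more than 100 mm from its seat (distance between handle and cradle_seat above 0.1 m and contact force between the fingers and handle above 0.5 N), for 0.2 s.
At the end, for the whole second after the job is handed in: Arm open over 1.1 rad; handle at rest, released, top up. Round tag on tab: in nest, within 12 mm in x and y and 4 mm in height of nest_seat, long axes within 0.15 rad, tilt under 0.08. Cross: in bin, within 110 mm in x, 72 in y and 5 in height of bin_floor, tilt under 0.12 rad (linear speed of handle below 0.02 m/s and angular speed of handle below 0.1 rad/s and value of joint retainer above 1.1 rad and ((horizontal distance between tag_round and tag_spot below 0.04 m and x of handle in the frame of nest_seat between -0.012 and 0.012 m and y of handle in the frame of nest_seat between -0.012 and 0.012 m and z of handle in the frame of nest_seat between -0.004 and 0.004 m and angle between the x axis of handle and the x axis of nest_seat, either way round below 0.15 rad and angle between handle's own z axis and vertical below 0.08 rad) or (horizontal distance between tag_cross and tag_spot below 0.04 m and x of handle in the frame of bin_floor between -0.11 and 0.11 m and y of handle in the frame of bin_floor between -0.072 and 0.072 m and z of handle in the frame of bin_floor between -0.005 and 0.005 m and angle between handle's own z axis and vertical below 0.12 rad))); the robot touches nothing.
It fails at once if the handle is dropped: it moves faster than 0.7 m/s while no finger touches it (linear speed of handle above 0.7 m/s and contact force between the fingers and handle below 0.05 N).
It fails at once if a bystander is moved by more than 30 mm (distance of any of tape, screwdriver, spray, jar from where it was at the start of the episode above 0.03 m).
It also fails if it takes over 67 s, if anything falls off the work surface, if the arm or the gripper's body presses on something with over 40 N, if the wrist force passes 120 N, or if a joint passes its speed limit or range.

## Working session

There is one attempt and no reset: what is moved stays moved. The work goes in short steps, Python scripts to look and compute and a tool call to move; the robot and the scene stay as the last step left them, time stands still between calls to the robot, and variables do not carry over. Pictures are saved under pics/ and viewed, at most 10 in all, crops included, and the job is handed in when it is done.

```bash
ls; mkdir -p pics; python3 - <<'E'
from station import ctrl, eyes
import cv2
for n in ("top","scene"):
    c=eyes.camera(n); f=cv2.cvtColor(c["frame"],cv2.COLOR_RGB2BGR); cv2.imwrite(f"pics/{n}0.png",cv2.resize(f,(800,600),interpolation=cv2.INTER_CUBIC))
    print(n,c["intrinsics"].tolist(),c["rvec"],c["tvec"])
print(ctrl.get_state())
E
```

```text
pics
station.py
top [[406.2377549998034, 0.0, 277.280751144624], [0.0, 406.2377549998034, 208.89167567123664], [0.0, 0.0, 1.0]] [ 2.18105088 -2.13695572  0.12580325] [-0.01794165  0.59093812  1.15982377]
scene [[435.58309836702176, 0.0, 276.1868231728107], [0.0, 435.58309836702176, 207.10665311590148], [0.0, 0.0, 1.0]] [ 2.02217436  1.500736   -0.56269147] [-0.14980302 -0.33937969  1.63467322]
{'t': 0.1, 'joint_positions': array([ 1.14899509,  0.46825698, -0.01160331,  1.60348576,  0.0060088 ,
        1.07139223, -0.05633787]), 'qd': array([ 0.00064826, -0.0030759 ,  0.00012984, -0.00241656, -0.00107627,
       -0.00140005,  0.00060164]), 'tau': array([ 1.01706319e-03, -5.21646345e+01, -1.25904795e-02, -2.44369912e+01,
       -5.68129309e-02,  1.40078977e-02,  5.55654628e-05]), 'eef_pos': array([ 0.24012725, -0.60348451,  0.2137754 ]), 'ee_rot': array([-3.14008925e+00,  1.18583291e-04,  3.78703423e-01]), 'force': array([ 0.73313535, -0.28659988, -0.37967677]), 'ft_torque': array([-0.0049755 , -0.03810891,  0.02541864]), 'grasp_force': 0.0, 'opening': 0.09218864288827444}
```

View pics/top0.png

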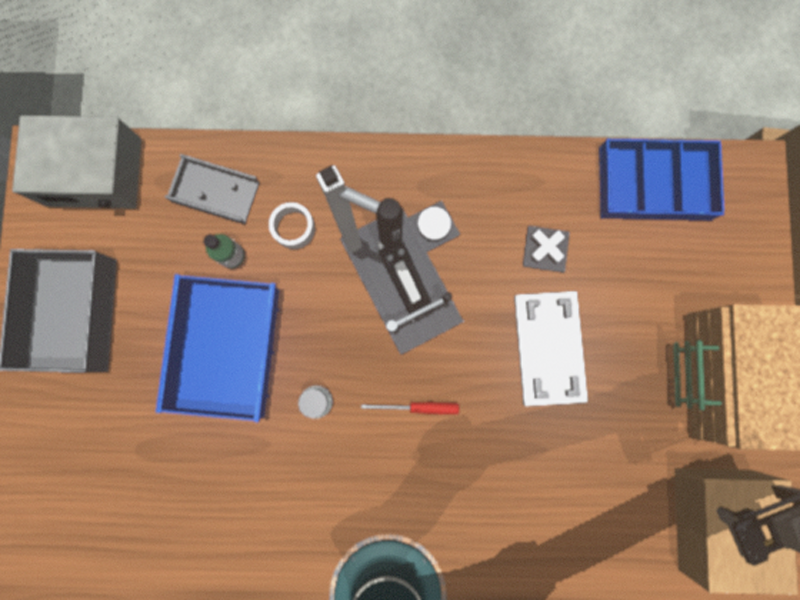

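View pics/scene0.png

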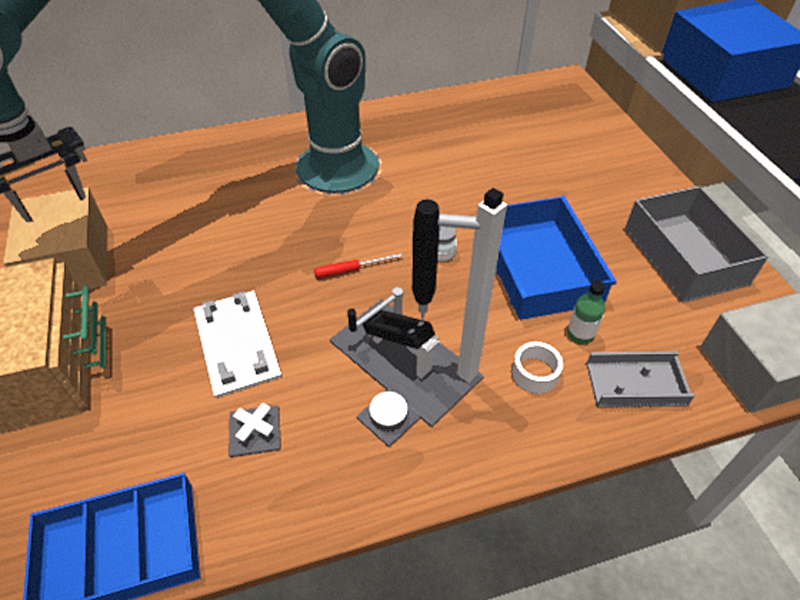

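Round tag (white disc at about (434,222) in the top view) stands on the tab, so this is a PASS. The nest is at about (551,348), right of the cradle; the cross is parked at (548,246). Next I'll take enlarged crops for measuring.

```bash
python3 - <<'E'
from station import ctrl, eyes
import cv2
c=eyes.camera("top"); f=cv2.cvtColor(c["frame"],cv2.COLOR_RGB2BGR)
# cradle region cols 220..340, rows 110..250 ; nest cols 350..420 rows 195..290
a=cv2.resize(f[140:250,225:335],None,fx=5,fy=5,interpolation=cv2.INTER_CUBIC)
cv2.imwrite("pics/cradle.png",a)
b=cv2.resize(f[195:295,350:420],None,fx=6,fy=6,interpolation=cv2.INTER_CUBIC)
cv2.imwrite("pics/nest.png",b)
E
```

```text
(no output)
```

View pics/cradle.png

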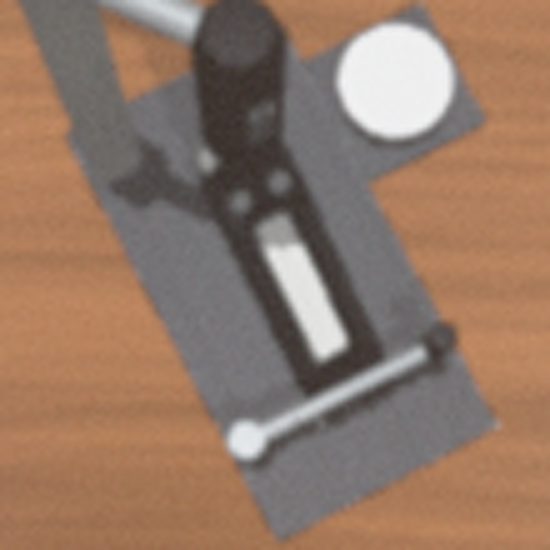

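View pics/nest.png

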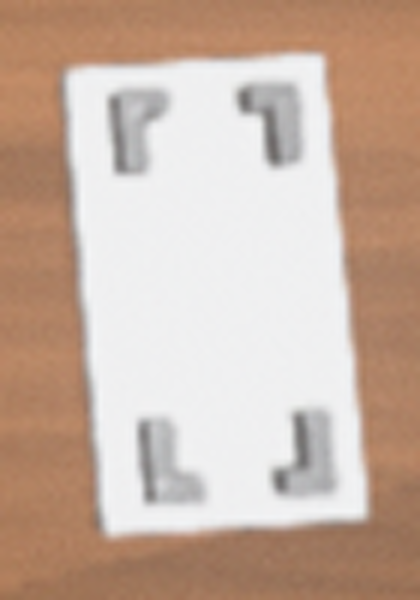

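Cradle crop: plate corners at (281,540), (497,427), (70,135); hinge cap (246,440), knob top (441,336). The handle's slot and screws lie on the centreline. Nest crop: plate corners (65,68), (325,54), (370,520), (103,534). Now I'll fit the poses.

```bash
cat > h.py <<'E'
import numpy as np, cv2
from scipy.spatial.transform import Rotation as R
from scipy.optimize import least_squares
from station import ctrl, eyes
def proj(c,P): return cv2.projectPoints(np.array(P,float),np.array(c["rvec"],float),np.array(c["tvec"],float),c["intrinsics"],None)[0][:,0]
def fr(p,L):  # planar frame x,y,yaw
    L=np.atleast_2d(np.array(L,float)); a=p[2]; M=np.array([[np.cos(a),-np.sin(a),0],[np.sin(a),np.cos(a),0],[0,0,1]])
    return L@M.T+[p[0],p[1],0]
E
python3 - <<'E'
from h import *
c=eyes.camera("top")
px=lambda a,s,o:(np.array(a)+.5)/s-.5+np.array(o)
C=px([(281,540),(497,427),(70,135),(246,440)],5,(225,140)); L=[(-.13,.075,.008),(-.13,-.075,.008),(.15,.075,.008),(-.0727,.065,.084)]
s=least_squares(lambda p:(proj(c,fr(p,L))-C).ravel(),[.6,0,.6]); print("cradle",s.x,s.fun.round(2))
p=s.x
kp=px([(441,336)],5,(225,140))
k=least_squares(lambda t:(proj(c,fr(p,[(-.0727-.12*np.sin(t[0]),.065-.12*np.cos(t[0]),.127)]))-kp).ravel(),[.1]);print("ret",k.x,k.fun)
print("hinge",fr(p,[-.0727,.065,.077]),"knob",fr(p,[-.0727-.12*np.sin(k.x[0]),.065-.12*np.cos(k.x[0]),.127]),"seat",fr(p,[0,0,.075]))
N=px([(65,68),(325,54),(370,520),(103,534)],6,(350,195)); L=[(.115,.065,.012),(.115,-.065,.012),(-.115,-.065,.012),(-.115,.065,.012)]
n=least_squares(lambda p:(proj(c,fr(p,L))-N).ravel(),[.5,-.3,0]); print("nest",n.x,n.fun.round(2))
# predicted tag spots / driver for check in crop coords
print((proj(c,fr(p,[(.052,0,.17),(-.0,0,.075)]))-[225,140])*5)
# bystanders
for nm,q,z in(("jar",(315,402),.07),("spray",(212,240),.15),("tape",(291,224),.045)):
    q=np.array(q)*.7
    t=least_squares(lambda u:(proj(c,[(u[0],u[1],z)])-q).ravel(),[.5,0]); print(nm,t.x)
E
```

```bash
python3 - <<'E'
from h import *
p=[.62725,-.02092,.49684]; n=[.49811,-.32905,.07695]
th=np.pi/6; u=np.array([np.cos(th),0,np.sin(th)]);w=np.array([-np.sin(th),0,np.cos(th)])
H=lambda x,y,z:np.array([0,0,.075])+u*x+np.array([0,y,0])+w*z
im=[]
for nm,(r0,r1,c0,c1),k in(("top",(135,255,225,335),5),("scene",(190,320,220,350),5)):
    c=eyes.camera(nm); f=cv2.cvtColor(c["frame"],cv2.COLOR_RGB2BGR)
    a=cv2.resize(f[r0:r1,c0:c1],None,fx=k,fy=k,interpolation=cv2.INTER_CUBIC)
    def q(L,col):
        P=((proj(c,fr(p,L))+.5-[c0,r0])*k-.5).round().astype(int)
        cv2.polylines(a,[P],True,col,1)
    q([(-.13,.075,.008),(-.13,-.075,.008),(.15,-.075,.008),(.15,.075,.008)],(0,0,255))
    q([H(-.08,.025,.03),H(-.08,-.025,.03),H(.08,-.025,.03),H(.08,.025,.03)],(0,255,0))
    q([(-.0727,.065,.127),(-.0727,-.055,.127)],(255,255,0)); q([(.052,0,.17),(.052,0,.218)],(0,255,255))
    im.append(cv2.resize(a,(400,int(a.shape[0]*400/a.shape[1]))))
hh=max(i.shape[0] for i in im)
cv2.imwrite("pics/ov.png",np.hstack([cv2.copyMakeBorder(i,0,hh-i.shape[0],0,0,0) for i in im]))
E
```

```text
(no output)
```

View pics/ov.png

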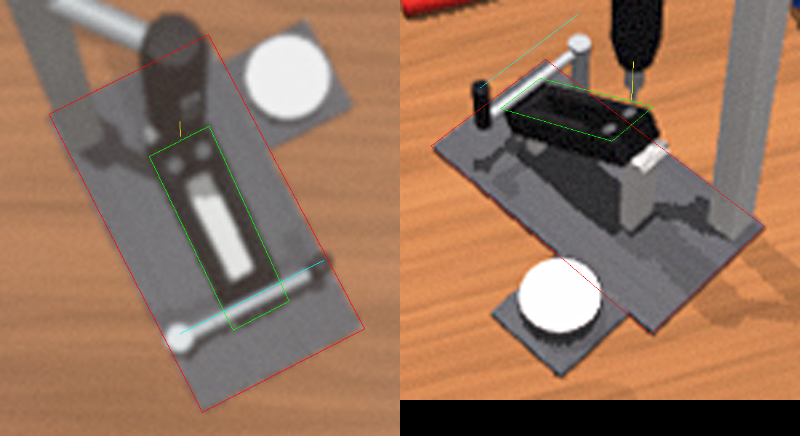

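Plate and handle outlines agree in both views. Plan: use closed fingers as a pusher behind the knob with the tool yaw matched to the cradle, then sweep the arc.

```bash
cat >> h.py <<'E'
CR=[.62725,-.02092,.49684]; NE=[.49811,-.32905,.07695]
def pose():
    s=ctrl.get_state(); return np.array(s["eef_pos"]),R.from_euler("xyz",s["ee_rot"]),s
def delta(target,rpy=None):
    p,r,s=pose(); print("tool-axes move",r.inv().apply(np.array(target)-p).round(4))
    if rpy is not None: print("rotvec",(r.inv()*R.from_euler("xyz",rpy)).as_rotvec().round(4))
def cradle_of(P): # world -> cradle
    a=CR[2]; d=np.array(P)-[CR[0],CR[1],0]; return np.array([np.cos(a)*d[0]+np.sin(a)*d[1],-np.sin(a)*d[0]+np.cos(a)*d[1],d[2]])
E
```

{"op": "nudge_tcp", "data": {"rows": {"increments":[[0,0,-0.118,0,0,-0.03,0],[0,0,0,0,0,-0.02,0],[0,0,0,0,0,0,0]]}}}

```text
t: 0.68
eef_pos: [0.2406, -0.6048, 0.2662]
ee_rot: [3.138, 0.0, 0.496]
force: [-0.8, 0.9, -0.3]
opening: 0.064
grasp_force: 0.0
```

```bash
python3 -c "
from h import *
a=-.28
t=fr(CR,[-.0727-.12*np.sin(a),.065-.12*np.cos(a),.25])[0]; print(t)
delta(t,[np.pi,0,CR[2]])"
```

```text
[ 0.61648121 -0.08400728  0.25      ]
tool-axes move [ 0.5785 -0.2789  0.0151]
rotvec [ 0.0034  0.0003 -0.0004]
```

{"op": "nudge_tcp", "data": {"rows": {"increments":[[0,0,0,0.05,-0.024,0,0],[0,0,0,0.05,-0.024,0,0],[0,0,0,0.05,-0.024,0,0],[0,0,0,0.05,-0.024,0,0],[0,0,0,0.05,-0.024,0,0],[0,0,0,0.05,-0.024,0,0],[0,0,0,0.05,-0.024,0,0],[0,0,0,0.05,-0.024,0,0],[0,0,0,0.05,-0.024,0,0],[0,0,0,0.05,-0.024,0,0]]}}}

```text
t: 1.92
eef_pos: [0.5658, -0.1531, 0.2634]
ee_rot: [-3.141, 0.001, 0.496]
force: [0.5, 0.0, 0.2]
opening: 0.0006
grasp_force: 0.0
```

{"op": "nudge_tcp", "data": {"rows": {"increments":[[0,0,0,0.04,-0.02,0,0],[0,0,0,0.03,-0.014,0,0],[0,0,0,0,0,0,0],[0,0,0,0,0,0,0]]}}}

```text
t: 2.42
eef_pos: [0.61, -0.0925, 0.2635]
ee_rot: [-3.141, 0.002, 0.496]
force: [-0.1, 0.8, 0.0]
opening: 0.0003
grasp_force: 0.0
```

```bash
python3 -c "
from h import *
a=-.28
t=fr(CR,[-.0727-.12*np.sin(a),.065-.12*np.cos(a),.1])[0]
delta(t,[np.pi,0,CR[2]])"
```

```text
tool-axes move [ 0.0101 -0.0043  0.1635]
rotvec [-0.0004  0.0021 -0.001 ]
```

{"op": "nudge_tcp", "data": {"rows": {"increments":[[0,0,0,0.01,-0.004,0.04,0],[0,0,0,0,0,0.05,0],[0,0,0,0,0,0.04,0],[0,0,0,0,0,0.025,0],[0,0,0,0,0,0.008,0],[0,0,0,0,0,0,0],[0,0,0,0,0,0,0]]}}}

```text
t: 3.3
eef_pos: [0.6186, -0.0837, 0.103]
ee_rot: [3.14, -0.002, 0.496]
force: [0.2, 0.6, 0.8]
opening: 0.0005
grasp_force: 0.0
```

```bash
python3 -c "
from h import *
print(cradle_of(pose()[0]))
a=np.arange(-.28,1.4,.12)
P=np.c_[-.0727-.12*np.sin(a),.065-.12*np.cos(a)]
print(np.c_[np.diff(P[:,0]),-np.diff(P[:,1])].round(4).tolist())
c=eyes.camera('wrist'); cv2.imwrite('pics/w1.png',cv2.cvtColor(c['frame'],cv2.COLOR_RGB2BGR))"
```

```text
[-0.03752403 -0.05102048  0.10299778]
[[-0.014, 0.0031], [-0.0143, 0.0014], [-0.0144, -0.0003], [-0.0143, -0.002], [-0.0139, -0.0037], [-0.0134, -0.0053], [-0.0126, -0.0069], [-0.0117, -0.0084], [-0.0106, -0.0097], [-0.0094, -0.0109], [-0.008, -0.012], [-0.0065, -0.0128], [-0.0049, -0.0135]]
```

View pics/w1.png

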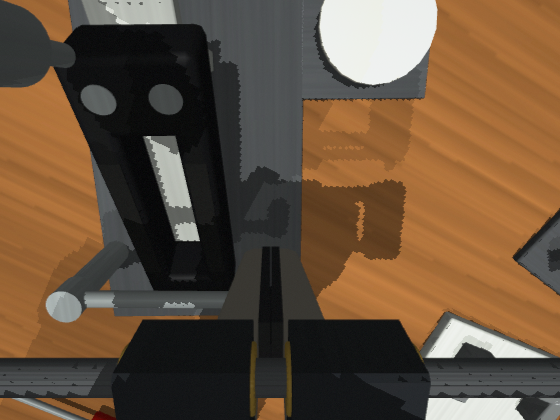

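The wrist view shows the closed tips at (270,250), beside the handle and on the up-slope side of the rod. The knob is hidden behind the fingers. Sweeping now.

{"op": "nudge_tcp", "data": {"rows": {"increments":[[0,0,0,-0.014,0.002,0,0],[0,0,0,-0.014,0.0014,0,0],[0,0,0,-0.0144,-0.0003,0,0],[0,0,0,-0.0143,-0.002,0,0],[0,0,0,-0.0139,-0.0037,0,0],[0,0,0,-0.0134,-0.0053,0,0],[0,0,0,-0.0126,-0.0069,0,0]]}}}

```text
t: 4.22
eef_pos: [0.525, -0.1157, 0.1016]
ee_rot: [-3.141, -0.001, 0.497]
force: [1.7, 3.8, -0.2]
opening: 0.0003
grasp_force: 1.5
```

{"op": "nudge_tcp", "data": {"rows": {"increments":[[0,0,0,-0.0117,-0.0084,0,0],[0,0,0,-0.0106,-0.0097,0,0],[0,0,0,-0.0094,-0.0109,0,0],[0,0,0,-0.008,-0.012,0,0],[0,0,0,-0.0065,-0.0128,0,0],[0,0,0,-0.0049,-0.0135,0,0],[0,0,0,-0.004,-0.006,0,0],[0,0,0,0,0,0,0]]}}}

```text
t: 5.22
eef_pos: [0.4418, -0.0777, 0.1015]
ee_rot: [-3.141, 0.001, 0.497]
force: [0.2, -0.7, 0.4]
opening: 0.0005
grasp_force: 0.0
```

```bash
python3 -c "
from h import *
q=cradle_of(pose()[0]); print(q, np.arctan2(-.0727-q[0],.065-q[1]), np.hypot(-.0727-q[0],.065-q[1]))"
```

```text
[-0.19007109  0.03847904  0.10153143] 1.3485700771226679 0.12033010448706045
```

{"op": "nudge_tcp", "data": {"rows": {"increments":[[0,0,0,0,0.025,0,0],[0,0,0,0,0.01,-0.05,0],[0,0,0,0,0,-0.05,0.092],[0,0,0,0,0,-0.04,0.092],[0,0.17,0,0,0,0,0.092],[0,0.18,0,0,0,0,0.092],[0,0.1736,0,0,0,0,0.092],[0,0,0,0,0,0,0.092],[0,0,0,0,0,0,0.092]]}}}

```text
t: 6.35
eef_pos: [0.4591, -0.1059, 0.2411]
ee_rot: [-3.131, -0.472, 0.499]
force: [1.1, 0.8, -0.1]
opening: 0.0684
grasp_force: 0.0
```

```bash
cat >> h.py <<'E'
th=np.pi/6; U=np.array([np.cos(th),0,np.sin(th)]);W=np.array([-np.sin(th),0,np.cos(th)])
H=lambda x,y,z:np.array([0,0,.075])+U*x+np.array([0,y,0])+W*z
RG=R.from_euler("z",CR[2])*R.from_matrix(np.c_[U,[0,-1,0],-W])
E
python3 - <<'E'
from h import *
print(RG.as_euler("xyz"))
delta(fr(CR,H(0,0,.124))[0],RG.as_euler("xyz"))
im=[]
for nm,(r0,r1,c0,c1) in(("top",(135,255,225,345)),("scene",(190,310,220,340))):
    c=eyes.camera(nm); f=cv2.cvtColor(c["frame"],cv2.COLOR_RGB2BGR)
    im.append(cv2.resize(f[r0:r1,c0:c1],(400,400),interpolation=cv2.INTER_CUBIC))
cv2.imwrite("pics/ret.png",np.hstack(im))
E
```

```text
[ 3.14159265 -0.52359878  0.49684   ]
tool-axes move [0.0858 0.0068 0.1097]
rotvec [-0.0114  0.0512  0.0016]
```

View pics/ret.png

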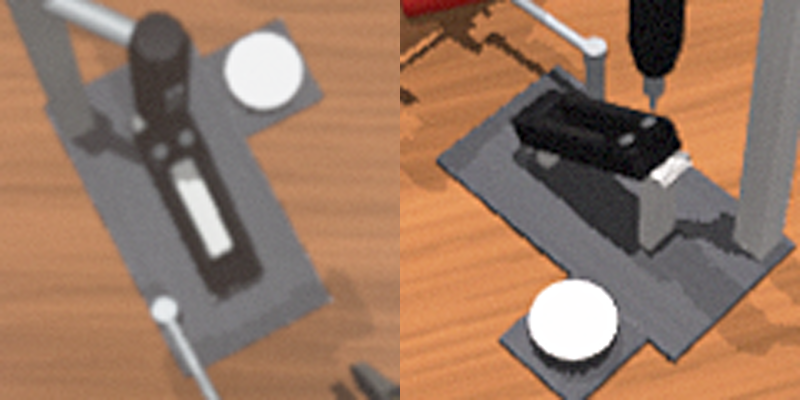

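The retaining arm now points down-slope (rod from (165,310) to (210,395)), and the handle is still seated, perhaps 3 mm up-slope of nominal. Approaching the grasp.

{"op": "nudge_tcp", "data": {"rows": {"increments":[[-0.011,0.051,0,0.04,0.003,0,0.092],[0,0,0,0.045,0.004,0.01,0.092],[0,0,0,0,0,0.04,0.092],[0,0,0,0,0,0,0.092],[0,0,0,0,0,0,0.092]]}}}

```text
t: 7.08
eef_pos: [0.5494, -0.0643, 0.2384]
ee_rot: [-3.141, -0.525, 0.499]
force: [-0.4, 0.1, 0.1]
opening: 0.092
grasp_force: 0.0
```

```bash
python3 - <<'E'
from h import *
delta(fr(CR,H(.002,0,.004))[0],RG.as_euler("xyz")); print(pose()[2]["joint_positions"].round(2))
E
```

```text
tool-axes move [-0.0027 -0.0008  0.1821]
rotvec [-0.0011 -0.0009  0.0015]
[ 0.63  0.15 -0.39  2.12 -0.57  0.57 -0.39]
```

{"op": "nudge_tcp", "data": {"rows": {"increments":[[0,0,0,-0.003,-0.001,0.04,0.092],[0,0,0,0,0,0.04,0.092],[0,0,0,0,0,0.04,0.092],[0,0,0,0,0,0.03,0.092],[0,0,0,0,0,0.02,0.092],[0,0,0,0,0,0,0.092],[0,0,0,0,0,0,0.092]]}}}

```text
t: 7.95
eef_pos: [0.6217, -0.0251, 0.0908]
ee_rot: [3.14, -0.526, 0.498]
force: [-0.6, -0.6, -0.2]
opening: 0.0914
grasp_force: 0.0
```

```bash
python3 - <<'E'
from h import *
delta(fr(CR,H(.002,0,.004))[0],RG.as_euler("xyz"))
c=eyes.camera('wrist'); cv2.imwrite('pics/w2.png',cv2.cvtColor(c['frame'],cv2.COLOR_RGB2BGR))
E
```

```text
tool-axes move [ 0.     -0.001   0.0131]
rotvec [ 0.0012 -0.0021  0.001 ]
```

View pics/w2.png

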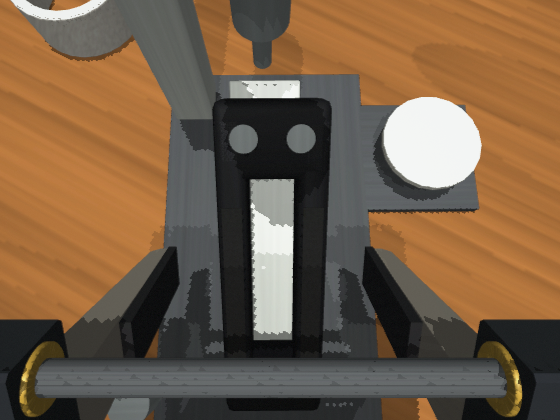

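The handle is centred between the open fingers (sides at 213 and 330, tips at 177 and 364), with its top-face ends at rows 98 and 410. I'll compute its offset along x, finish the approach and grip.

```bash
python3 - <<'E'
from h import *
c=eyes.camera('wrist')
for q in((273,99),(273,408)):
    for z in (.03,.026):
        s=least_squares(lambda t:(proj(c,fr(CR,H(t[0],t[1],z)))[0]-q),[0,0]); print(q,z,s.x.round(4),s.cost)
E
```

```text
(273, 99) 0.03 [ 0.0807 -0.0021] 1.868022623563356e-26
(273, 99) 0.026 [ 0.0806 -0.0022] 6.866245319043687e-27
(273, 408) 0.03 [-0.0746 -0.0027] 1.6155871338926322e-27
(273, 408) 0.026 [-0.0786 -0.0028] 3.2311742677852644e-26
```

{"op": "nudge_tcp", "data": {"rows": {"increments":[[0,0,0,0,-0.001,0.008,0.092],[0,0,0,0,0,0.005,0.092],[0,0,0,0,0,0,0.092],[0,0,0,0,0,0,0],[0,0,0,0,0,0,0],[0,0,0,0,0,0,0],[0,0,0,0,0,0,0],[0,0,0,0,0,0,0],[0,0,0,0,0,0,0],[0,0,0,0,0,0,0]]}}}

```text
t: 9.3
eef_pos: [0.6267, -0.0207, 0.0783]
ee_rot: [3.141, -0.525, 0.498]
force: [-0.5, -2.3, 0.8]
opening: 0.05
grasp_force: 30.0
```

```bash
python3 - <<'E'
from h import *
delta(fr(CR,H(.002,0,.004))[0],RG.as_euler("xyz"))
E
```

```text
tool-axes move [ 0.0007  0.0005 -0.001 ]
rotvec [ 0.0002 -0.0012  0.0007]
```

{"op": "nudge_tcp", "data": {"rows": {"increments":[[0,0,0,0,0,-0.01,0],[0,0,0,0,0,-0.02,0],[0,0,0,0,0,-0.03,0],[0,0,0,0,0,-0.03,0],[0,0,0,0,0,-0.03,0],[0,0,0,-0.01,0,-0.03,0],[0,0,0,-0.02,0,-0.02,0],[0,0,0,0,0,0,0],[0,0,0,0,0,0,0]]}}}

```text
t: 10.42
eef_pos: [0.529, -0.0728, 0.2104]
ee_rot: [3.141, -0.525, 0.498]
force: [0.1, -0.4, -1.9]
opening: 0.0494
grasp_force: 30.0
```

```bash
python3 - <<'E'
from h import *
delta(fr(NE,[-.001,0,.20])[0],[np.pi,0,NE[2]])
E
```

```text
tool-axes move [-0.1355  0.2099 -0.0664]
rotvec [-0.1105 -0.517   0.4117]
```

{"op": "nudge_tcp", "data": {"rows": {"increments":[[0,0,0,-0.019,0.03,-0.0095,0],[0,0,0,-0.019,0.03,-0.0095,0],[0,0,0,-0.019,0.03,-0.0095,0],[0,0,0,-0.019,0.03,-0.0095,0],[0,0,0,-0.019,0.03,-0.0095,0],[0,0,0,-0.019,0.03,-0.0095,0],[0,0,0,-0.019,0.03,-0.0095,0],[0,0,0,0,0,0,0],[0,0,0,0,0,0,0]]}}}

```text
t: 11.55
eef_pos: [0.4994, -0.3272, 0.2005]
ee_rot: [-3.139, -0.525, 0.499]
force: [-0.2, 0.7, -2.0]
opening: 0.0502
grasp_force: 30.0
```

{"op": "nudge_tcp", "data": {"rows": {"increments":[[-0.022,-0.1034,0.0823,0,0,0,0],[-0.022,-0.1034,0.0823,0,0,0,0],[-0.022,-0.1034,0.0823,0,0,0,0],[-0.022,-0.1034,0.0823,0,0,0,0],[-0.022,-0.1034,0.0823,0,0,0,0],[0,0,0,0,0,0,0],[0,0,0,0,0,0,0],[0,0,0,0,0,0,0]]}}}

```text
t: 12.55
eef_pos: [0.4977, -0.3292, 0.2012]
ee_rot: [-3.141, -0.0, 0.076]
force: [0.5, 0.2, -2.5]
opening: 0.0493
grasp_force: 30.0
```

```bash
python3 - <<'E'
from h import *
delta(fr(NE,[-.001,0,.20])[0],[np.pi,0,NE[2]])
E
```

```text
tool-axes move [-0.0006 -0.0001  0.0012]
rotvec [-0.001  -0.0003 -0.0011]
```

{"op": "nudge_tcp", "data": {"rows": {"increments":[[0,0,0,0,0,0.04,0],[0,0,0,0,0,0.04,0],[0,0,0,0,0,0.03,0],[0,0,0,0,0,0.02,0],[0,0,0,0,0,0.01,0],[0,0,0,0,0,0,0],[0,0,0,0,0,0,0]]}}}

```text
t: 13.42
eef_pos: [0.4993, -0.3292, 0.0623]
ee_rot: [3.141, -0.001, 0.076]
force: [-0.5, -0.1, -2.2]
opening: 0.05
grasp_force: 30.0
```

```bash
python3 - <<'E'
from h import *
delta(fr(NE,[-.001,0,.016])[0],[np.pi,0,NE[2]])
c=eyes.camera('wrist'); w=cv2.cvtColor(c['frame'],cv2.COLOR_RGB2BGR)
p,r,_=pose()
def dr(L,col): cv2.polylines(w,[proj(c,L).round().astype(int)],True,col,1)
dr(fr(NE,[(.087,.031,.034),(.087,-.031,.034),(-.087,-.031,.034),(-.087,.031,.034)]),(0,0,255))
dr(fr(NE,[(.115,.065,.012),(.115,-.065,.012),(-.115,-.065,.012),(-.115,.065,.012)]),(255,0,0))
dr(p+r.apply([(.081,.025,-.026),(.081,-.025,-.026),(-.079,-.025,-.026),(-.079,.025,-.026)]),(0,255,0))
cv2.imwrite('pics/w3.png',cv2.resize(w,(800,600)))
E
```

```text
tool-axes move [-0.0022 -0.0003  0.0463]
rotvec [ 0.0005 -0.0015 -0.0005]
```

View pics/w3.png

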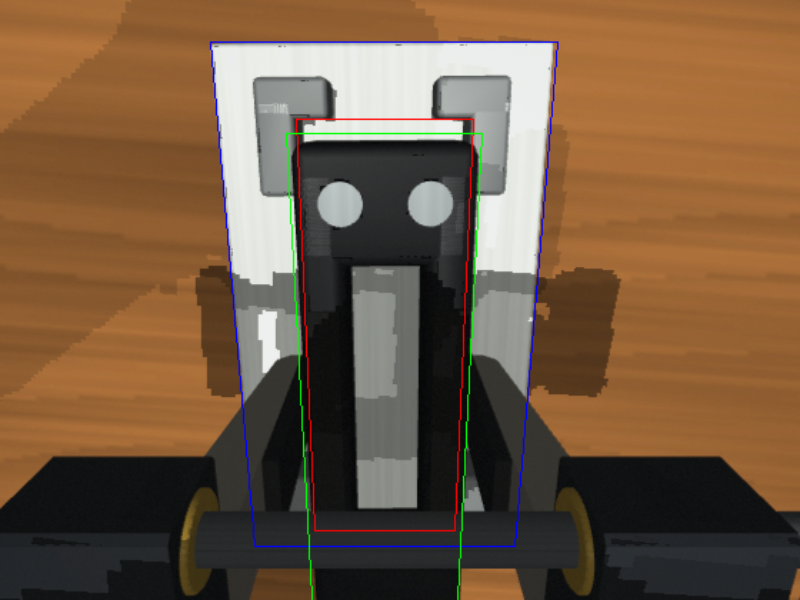

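The projected nest outlines match the plate and blocks. The handle sits between the corner blocks, with its +x end at row 140 against the block face at row 118, inside the clearance. Lowering.

{"op": "nudge_tcp", "data": {"rows": {"increments":[[0,0,0,0,0,0.015,0],[0,0,0,0,0,0.015,0],[0,0,0,0,0,0.01,0],[0,0,0,0,0,0.002,0],[0,0,0,0,0,0,0],[0,0,0,0,0,0,0]]}}}

```text
t: 14.22
eef_pos: [0.4991, -0.3289, 0.0197]
ee_rot: [3.141, -0.001, 0.077]
force: [0.1, -0.4, -1.4]
opening: 0.0496
grasp_force: 30.0
```

{"op": "nudge_tcp", "data": {"rows": {"increments":[[0,0,0,0,0,0.001,0],[0,0,0,0,0,0.001,0],[0,0,0,0,0,0,0],[0,0,0,0,0,0,0]]}}}

```text
t: 14.72
eef_pos: [0.4988, -0.3286, 0.0173]
ee_rot: [-3.141, 0.0, 0.077]
force: [0.7, -0.2, -2.2]
opening: 0.0495
grasp_force: 30.0
```

{"op": "nudge_tcp", "data": {"rows": {"increments":[[0,0,0,0,0,0.001,0],[0,0,0,0,0,0,0],[0,0,0,0,0,0,0]]}}}

```text
t: 15.1
eef_pos: [0.4988, -0.3286, 0.0162]
ee_rot: [-3.141, 0.0, 0.077]
force: [-0.2, -0.5, -2.3]
opening: 0.0496
grasp_force: 30.0
```

{"op": "nudge_tcp", "data": {"rows": {"increments":[[0,0,0,0,0,0.001,0],[0,0,0,0,0,0,0],[0,0,0,0,0,0,0]]}}}

```text
t: 15.48
eef_pos: [0.4988, -0.3287, 0.0161]
ee_rot: [-3.141, 0.0, 0.077]
force: [-2.1, 2.1, 5.2]
opening: 0.0499
grasp_force: 30.0
```

Contact is felt (+5 N) with the handle on the plate, so I'll release and retreat.

{"op": "nudge_tcp", "data": {"rows": {"increments":[[0,0,0,0,0,0,0.092],[0,0,0,0,0,0,0.092],[0,0,0,0,0,0,0.092],[0,0,0,0,0,0,0.092],[0,0,0,0,0,-0.02,0.092],[0,0,0,0,0,-0.04,0.092],[0,0,0,0,0,-0.05,0.092],[0,0,0,0,0,-0.05,0.092],[0,0,0,0,0,-0.05,0.092],[0,0,0,0,0,0,0.092]]}}}

```text
t: 16.73
eef_pos: [0.5012, -0.3302, 0.2315]
ee_rot: [3.136, -0.009, 0.077]
force: [0.3, 0.3, -0.5]
opening: 0.0921
grasp_force: 0.0
```

```bash
python3 - <<'E'
from h import *
c=eyes.camera('wrist'); w=cv2.cvtColor(c['frame'],cv2.COLOR_RGB2BGR)
def dr(L,col): cv2.polylines(w,[proj(c,fr(NE,L)).round().astype(int)],True,col,1)
dr([(.08,.025,.042),(.08,-.025,.042),(-.08,-.025,.042),(-.08,.025,.042)],(0,255,0))
dr([(.115,.065,.012),(.115,-.065,.012),(-.115,-.065,.012),(-.115,.065,.012)],(255,0,0))
t=cv2.cvtColor(eyes.camera('top')["frame"],cv2.COLOR_RGB2BGR)[135:285,225:425]
cv2.imwrite('pics/fin.png',np.hstack([cv2.resize(w,(450,338)),cv2.resize(t,(350,338))]))
E
```

```text
(no output)
```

View pics/fin.png

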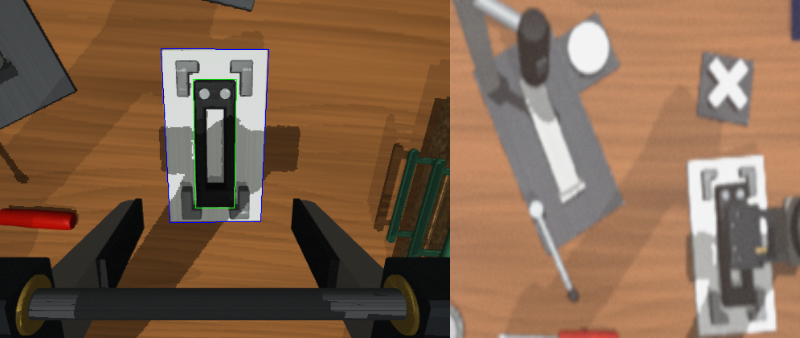

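The handle fills the predicted seat outline (wrist view rows 80–208), screws up and between the four blocks. The retaining arm is still open, from (537,208) to (573,295), and the gripper is clear. Handing in.

```bash
python3 -c "
from station import ctrl, eyes
print(ctrl.job_done())"
```

```text
the job is handed in; nothing more can be done
None
```

The round tag was on the tab, so I swung the retaining arm open, laid the handle flat and top-up in the pass nest between the corner blocks, and handed the job in at about 17 s; no verdict was returned.

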